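Release the castor wheel from the gravity dispenser

TASK

A rubber-tyred castor wheel waits behind one of the two gates of the sloping wooden dispenser rack, and a plain wooden roller behind the other. With the fingertips, press down the outer end of the rocker whose gate holds back the castor wheel, so that the gate lifts and the wheel rolls by itself down to the stop at the low front end of its lane; then let the rocker come back up so that the gate is shut again. Do not touch or lift the wheel or the roller, leave the other gate shut with the roller behind it, and leave the things lying by the rack where they are.

Things in the scene. Friction and masses are not known exactly. Their poses are not given: they have to be found in the camera images.
- rack: wooden dispenser rack fixed to the bench, base 250 x 300 mm; origin under its centre, x uphill (low end -x towards the robot), y left, z up. Chute falls to -x at 0.24 rad (floor 58 mm up at x = 0), two 40 mm lanes centred at y = +26 and -26 mm, walls 28 mm, stop board at the low end. At x = 0 each lane has a gate on the inner end of a steel rocker that reaches outward along y to a press plate
- lever_left (a joint): angle (rad) of the left (+y) rocker: 0 = at rest, gate shut; grows as the press plate goes down and the gate rises; stops at 0.60 (plate about 48 mm lower). The gate clears what is behind it from about 0.48. A light spring shuts it again when let go (2 N on the plate to start, 4 to 5 N at the stop)
- lever_right (a joint): angle (rad) of the right (-y) rocker: 0 = at rest, gate shut; grows as the press plate goes down and the gate rises; stops at 0.60 (plate about 48 mm lower). The gate clears what is behind it from about 0.48. A light spring shuts it again when let go (2 N on the plate to start, 4 to 5 N at the stop)
- pad_left (a point): centre of the top of the black rubber press plate (34 x 38 mm) at the outer end of the left rocker; moves with it. At rest 104 mm above the bench, at x = 0, y = +205 mm of the rack: 85 mm outward of and 6 mm above the rocker's pivot axis, which is level and parallel to the rack's x (y = +120, z = 98 mm). Nothing beneath it
- pad_right (a point): centre of the top of the black rubber press plate (34 x 38 mm) at the outer end of the right rocker; moves with it. At rest 104 mm above the bench, at x = 0, y = -205 mm of the rack: 85 mm outward of and 6 mm above the rocker's pivot axis, which is level and parallel to the rack's x (y = -120, z = 98 mm). Nothing beneath it
- castor_wheel: castor wheel: black rubber tyre 44 mm across, 22 mm wide, metal hub with axle boss 28 mm long; origin at its centre, own y along the axle. Starts behind the gate of one lane (centre x = +25, y = +26 or -26 mm of the rack, 87 mm above the bench); at the low stop its centre is at about x = -93 mm of the rack, 58 mm above the bench
- wood_roller: plain light wooden roller, 44 mm across and 34 mm long, no hub; origin at its centre, own y axis along its length. Starts behind the gate of the other lane and stays there
- tape_duct: bystander: small black roll of tape lying flat, 58 mm across, 19 mm high, in front of the left rocker; origin at the centre of its underside
- offcut_1: bystander: brown timber offcut 50 x 75 x 36 mm behind the right rocker; origin at the centre of its underside
- screwdriver_yel: bystander: small screwdriver with a yellow handle, 135 mm long, 24 mm high, behind the left rocker; origin under its middle
There are look-alikes about, which are no part of the job. Leave any orange or pink look-alike of the wood_roller alone. What is shaped like the castor_wheel but blue is not meant.

How it is judged:
By the outcome, as a careful person would: the job done as asked, in the order asked, and still so for the second after the job is handed in, with the robot touching nothing.
It also fails if it takes over 32 s, if anything falls off the work surface, if the arm or the gripper's body presses on something with over 40 N, if the wrist force passes 120 N, or if a joint passes its speed limit or range.

ROBOT

A 7-joint arm with a two-finger parallel gripper is mounted at the origin on a cart in front of the work surface, level with it; the furniture and walls round the work are solid. World frame = base frame: x ahead of the robot, y to its left, z up, the work surface at z = 0. Lengths are in m, angles in rad, forces in N, time in s.
With the tool pointing down it reaches from about 0.4 to 0.85 m from the base axis. Payload 10.4 kg.
Tool frame: the origin (TCP) lies midway between the tips of the shut fingers; the grasp point (between the pads) lies 19 mm behind it; z points along the fingers, y is the line along which they close (so a half turn about z gives the same grasp; the last joint's range is limited). The gripper opens to 87 mm and grips with 3 to 60 N. Pads are 19 mm wide; open, the fingers measure 117 mm over their backs; the gripper's body (75 mm by 190 mm) begins 51 mm behind the grasp point.
Start: joints at [-1.317, 0.332, -0.065, 1.46, 0.022, 1.35, -0.088], TCP at [0.171, 0.601, 0.223] pointing down, gripper open.
Joint ranges: [-2.6, 2.6], [-0.5, 2.12], [-1.47, 1.34], [0.16, 2.42], [-1.27, 4.41], [0.06, 2.06], [-2.6, 2.6]. Speed limits (rad/s): [2.22, 2.22, 2.79, 2.79, 3.14, 3.14, 3.14].

INTERFACE

Orientations are given as a unit quaternion [x, y, z, w].
In Python, from bench import r gives the robot as it stands.
- The arm moves only by the tool apply_moves, never from a script. Its argument "steps" is a list of rows, each a list of 7 numbers: the turn, a rotation vector about the tool's x, y, z in rad, then the shift along the tool's x, y, z in mm, then the opening, from -1 (shut) to 1 (fully open). In form: [[ax, ay, az, x, y, z, claw], ...]. A call has 1 to 20 rows; each row is the pose to reach, as a shift and turn from the pose commanded when the call began, along the tool's axes at that moment; what a row does not reach only later rows make up. A row lasts 1/12 s, in which the tool goes at most 41.7 mm and 7.16 degrees, less where a joint would pass 70% of its speed; a pose out of reach is approached as far as the arm can. A call with a gripper value outside its range is refused whole. The fingers move at their own pace and stop on an object; "force" is the grip in N (left out, the last holds). Time passes only in rows, so rows that repeat a pose let the fingers close. It gives the time, the measured TCP pose, the force, the opening and the grip force at its end, in the units of the state.
- r.read_state(): the state, without advancing time (a new reading comes with each control period).
- r.camera(name): name is "scene" or "top"; returns a dict with "pixels" (480x640x3 uint8, red, green, blue), "z_map" (480x640 float32, m along the optical axis (not along the pixel's ray), 0 where there is no reading), "fovy" (degrees; the focal length in pixels is half the picture's height over the tangent of half this angle, whatever the lens; pixels are square), "cx", "cy" (the principal point, pixels), "k1" (the pictures are not rectified: a ray, as slopes to the right and down, at radius r is drawn at 1 + k1 r^2 times it, then the intrinsics apply), "position" and "orientation" of the camera in the world. Camera axes: x right, y down, z forward; pixel columns grow to the right and rows downward; lengths in m; the calibration is good to about 2 mm. A picture is of the moment at which its call begins.
- r.close_job(): hands the job in; it is judged then, once.
The state is a dict: "time": time; "joint_positions": joint angles; "joint_vel": joint speeds; "joint_torque": joint torques, N m; "ee_pos": TCP position; "eef_rot": TCP orientation; "ft_force": force on the tool from outside, world axes, zero at the start; "torque": the same for the moment, N m; "width": finger opening in m; "grip_force": force on a finger pad.
Only numpy, scipy, OpenCV 4.12 (cv2) and the standard library are available. Lean on these libraries where they do the work, as an engineer would, in place of code of your own. Each camera call takes 0.05 s, during which the arm holds its last target. There are 200 camera calls.

## Working session

There is one attempt and no reset: what is moved stays moved. The work goes in short steps, Python scripts to look and compute and a tool call to move; the robot and the scene stay as the last step left them, time stands still between calls to the robot, and variables do not carry over. Pictures are saved under pics/ and viewed, at most 10 in all, crops included, and the job is handed in when it is done.

Besides the shell and the picture viewer there is one more tool, called after ">>>" by a JSON object that holds its "op" and its "data", one argument or row to a line. apply_moves: Moves the arm, as the interface text tells. Its arguments: {"type":"object","properties":{"steps":{"type":"array","items":{"type":"array","items":{"type":"number"}}},"force":{"type":"number"}},"required":["steps"]}

```bash
mkdir -p pics; cat > h.py <<'E'
import numpy as np,cv2
from bench import r
from scipy.spatial.transform import Rotation as R
def world(c,u,v,z=None):
    f=240/np.tan(np.radians(c['fovy'])/2)
    K=np.array([[f,0,c['cx']],[0,f,c['cy']],[0,0,1.]])
    p=cv2.undistortPoints(np.array([[[u,v]]],float),K,np.array([c['k1'],0,0,0.]))[0,0]
    d=c['z_map'][int(v),int(u)] if z is None else z
    return np.array(c['position'])+R.from_quat(c['orientation']).apply([p[0]*d,p[1]*d,d])
E
python3 - <<'E'
from h import *
for n in("scene","top"):
    c=r.camera(n); cv2.imwrite(f"pics/{n}0.png",c['pixels'][:,:,::-1]); np.save(n+"0.npy",c,allow_pickle=True)
    print({k:c[k] for k in c if k not in('pixels','z_map')})
print(r.read_state())
E
```

```text
{'fovy': 57.1021190777626, 'cx': 309.97931978023087, 'cy': 232.83104710658014, 'k1': -0.0882679122807304, 'position': array([ 0.09538401, -0.24612869,  0.80376537]), 'orientation': array([ 0.84358594, -0.40881285,  0.15773529, -0.31041004])}
{'fovy': 53.81835706258999, 'cx': 325.22618070479626, 'cy': 240.40421940846227, 'k1': -0.09469255031048565, 'position': array([0.49174186, 0.12389849, 0.95514168]), 'orientation': array([ 0.70742135, -0.70510285,  0.03265976, -0.03630904])}
{'time': 0.1, 'joint_positions': array([-1.3165894 ,  0.33277348, -0.06472058,  1.46083931,  0.02156699,
        1.34986675, -0.08850424]), 'joint_vel': array([ 0.00010986, -0.00199624, -0.00019278, -0.00035162, -0.00097917,
       -0.00168206, -0.00088422]), 'joint_torque': array([ 1.58165749e-03, -6.24537778e+01,  2.44563713e-02, -3.90715384e+01,
       -6.14590966e-02,  3.66987765e-02,  6.92682647e-05]), 'ee_pos': array([0.17069307, 0.60089865, 0.22186411]), 'eef_rot': array([ 1.37948729e-01,  9.90439192e-01, -5.91935944e-04, -7.54779313e-05]), 'ft_force': array([-0.06308928, -0.00209061,  0.16819734]), 'torque': array([ 0.04658777,  0.03794658, -0.0431952 ]), 'grip_force': 0.0, 'width': 0.0870038680621453}
```

View pics/scene0.png

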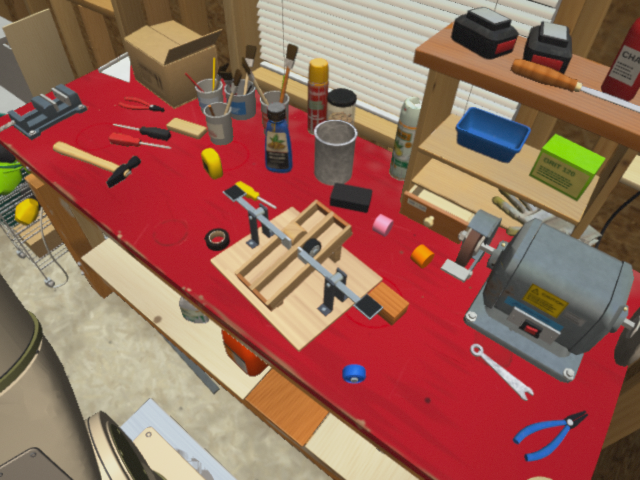

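View pics/top0.png

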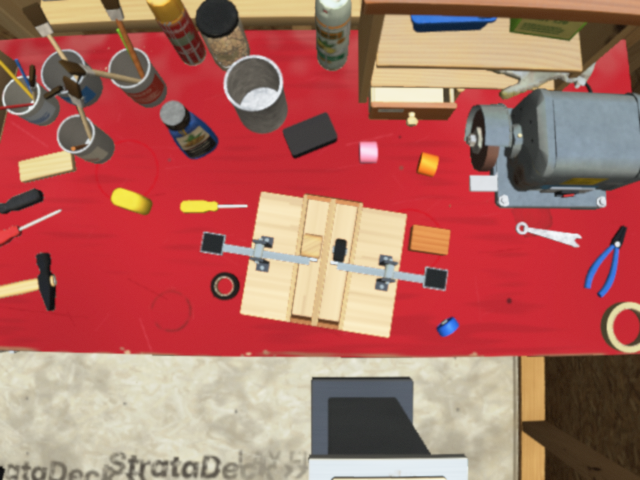

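```bash
python3 - <<'E'
from h import *
c=np.load("top0.npy",allow_pickle=True).item(); s=np.load("scene0.npy",allow_pickle=True).item()
a=cv2.resize(c['pixels'][190:350,190:460],None,fx=2.9,fy=2.9,interpolation=3)[:290]
b=cv2.resize(s['pixels'][180:350,200:420],None,fx=1.8,fy=1.8,interpolation=3)[:300]
o=np.zeros((600,800,3),np.uint8);o[:a.shape[0],:a.shape[1]]=a;o[295:295+b.shape[0],:b.shape[1]]=b
cv2.imwrite("pics/crop.png",o[:,:,::-1])
for n,(u,v) in dict(padR=(435,279),padL=(212,243),wheel=(340,250),roller=(312,245),bench=(480,320)).items(): print(n,world(c,u,v).round(4))
for n,(u,v) in dict(padR=(369,306),padL=(234,193)).items(): print(n,world(s,u,v).round(4))
# dark pad centroids by height
f=lambda uv:world(c,*uv)
for x0,x1,y0,y1 in((418,455,262,298),(195,230,228,260)):
    P=np.array([np.r_[f((u,v)),c['pixels'][v,u].max()] for v in range(y0,y1) for u in range(x0,x1)])
    m=(P[:,2]>.085)&(P[:,3]<75);q=P[m,:3];print(m.sum(),q.mean(0),q.min(0),q.max(0),(q.min(0)+q.max(0))/2)
E
```

```text
padR [ 0.5057 -0.0691  0.1063]
padL [0.5695 0.334  0.1058]
wheel [0.5574 0.1018 0.108 ]
roller [0.5661 0.1521 0.1097]
bench [ 0.4245 -0.1848 -0.0021]
padR [ 0.5038 -0.0759  0.1032]
padL [0.5621 0.3271 0.1038]
314 [ 0.50721747 -0.06903312  0.10952439] [ 0.49136006 -0.0885425   0.10020107] [0.52378257 0.12389849 0.95514168] [0.50757131 0.01767799 0.52767137]
307 [0.569502   0.3333359  0.10707034] [0.49174186 0.12389849 0.09979982] [0.58659085 0.352966   0.95514168] [0.53916636 0.23843224 0.52747075]
```

View pics/crop.png

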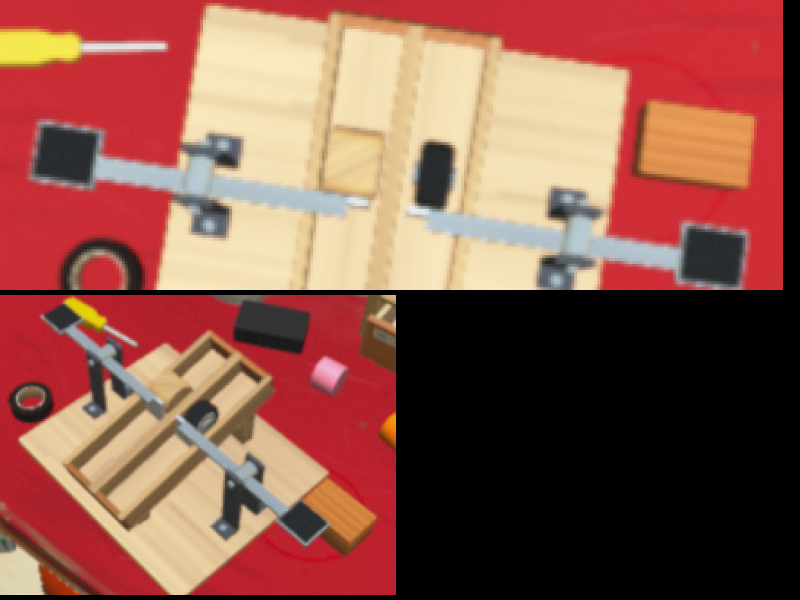

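Candidates: the black tyre with a metal hub at top px (340,250) in the right (-y) lane, the blue wheel at (447,326), and the wooden roller at (312,245) in the left lane. The crop confirms that the black one is the castor wheel. So the rocker to press is the right one, with its pad at about (0.507, -0.070, 0.104).

>>> {"op": "apply_moves", "data": {
  "steps": [
    [0, 0, 0.75, -330, -250, 10, -1],
    [0, 0, 0.75, -330, -250, 10, -1],
    [0, 0, 0.75, -330, -250, 10, -1],
    [0, 0, 0.75, -330, -250, 10, -1],
    [0, 0, 0.75, -330, -250, 10, -1],
    [0, 0, 0.75, -330, -250, 10, -1],
    [0, 0, 0.75, -330, -250, 10, -1],
    [0, 0, 0.75, -330, -250, 10, -1],
    [0, 0, 0.75, -330, -250, 10, -1],
    [0, 0, 0.75, -330, -250, 10, -1],
    [0, 0, 1.451, -507, -552, 20, -1],
    [0, 0, 1.451, -507, -552, 20, -1],
    [0, 0, 1.451, -507, -552, 20, -1],
    [0, 0, 1.451, -507, -552, 20, -1],
    [0, 0, 1.451, -507, -552, 20, -1],
    [0, 0, 1.451, -507, -552, 20, -1],
    [0, 0, 1.451, -507, -552, 20, -1],
    [0, 0, 1.451, -507, -552, 20, -1],
    [0, 0, 1.451, -507, -552, 20, -1],
    [0, 0, 1.451, -507, -552, 20, -1]
  ]
}}

```text
time: 1.77
ee_pos: [0.5076, -0.0735, 0.2024]
eef_rot: [0.763, 0.647, -0.001, 0.001]
ft_force: [-0.1, 0.3, -0.4]
width: 0.0008
grip_force: 0.0
```

```bash
python3 - <<'E'
from h import *
s=r.read_state();print(s['time'],s['ee_pos'],R.from_quat(s['eef_rot']).as_matrix().round(3),s['width'],s['ft_force'])
E
```

```text
1.7667 [ 0.50758504 -0.07353038  0.20238486] [[ 0.163  0.987 -0.   ]
 [ 0.987 -0.163 -0.002]
 [-0.002  0.    -1.   ]] 0.000804715529736451 [-0.11303407  0.34995842 -0.38353485]
```

>>> {"op": "apply_moves", "data": {
  "steps": [
    [0, 0, 0, 0, 0, 40, -1],
    [0, 0, 0, 0, 0, 75, -1],
    [0, 0, 0, 0, 0, 88, -1],
    [0, 0, 0, 0, 0, 88, -1],
    [0, 0, 0, 0, 0, 88, -1]
  ]
}}

```text
time: 2.18
ee_pos: [0.5073, -0.0678, 0.1144]
eef_rot: [0.76, 0.65, -0.001, -0.0]
ft_force: [0.9, -0.5, 1.6]
width: 0.0
grip_force: 0.0
```

```bash
python3 - <<'E'
from h import *
for n,(x0,x1,y0,y1) in dict(top=(300,480,190,350),scene=(260,440,200,350)).items():
    c=r.camera(n); cv2.imwrite(f"pics/{n}1.png",cv2.resize(c['pixels'][y0:y1,x0:x1],None,fx=3,fy=3,interpolation=3)[:,:,::-1])
s=r.read_state();print(s['time'],s['ee_pos'],s['ft_force'])
E
```

```text
2.2833 [ 0.50852877 -0.06801423  0.11589659] [-0.11905272  0.01313153  0.46071486]
```

View pics/scene1.png

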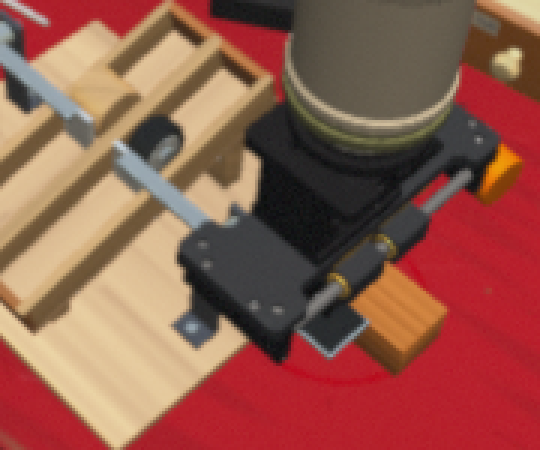

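Hand is centred above the right pad; the castor wheel sits at crop px (155,140) behind its shut gate, and the roller at (105,90). I'm now pressing along the plate's arc.

>>> {"op": "apply_moves", "data": {
  "steps": [
    [0, 0, 0, 0, 0, 6, -1],
    [0, 0, 0, 0, 0, 12, -1],
    [0, 0, 0, 0.5, 0, 18, -1],
    [0, 0, 0, 1, 0, 24, -1],
    [0, 0, 0, 2, 0, 30, -1],
    [0, 0, 0, 3, 0, 36, -1],
    [0, 0, 0, 4.5, 0, 42, -1],
    [0, 0, 0, 6, 0, 47, -1],
    [0, 0, 0, 7.5, 0, 51, -1],
    [0, 0, 0, 7.5, 0, 51, -1],
    [0, 0, 0, 7.5, 0, 51, -1],
    [0, 0, 0, 7.5, 0, 51, -1]
  ]
}}

```text
time: 3.28
ee_pos: [0.5086, -0.061, 0.0635]
eef_rot: [0.76, 0.649, -0.0, -0.0]
ft_force: [0.2, -0.7, 3.7]
width: 0.0005
grip_force: 2.2
```

```bash
python3 - <<'E'
from h import *
o=[]
for n,(x0,x1,y0,y1) in dict(top=(230,480,190,350),scene=(220,420,200,350)).items():
    c=r.camera(n); o.append(cv2.resize(c['pixels'][y0:y1,x0:x1],(400,300),interpolation=3)[:,:,::-1])
cv2.imwrite("pics/press.png",np.hstack(o))
s=r.read_state();print(s['time'],s['ee_pos'],s['ft_force'])
E
```

```text
3.3833 [ 0.50862987 -0.06097665  0.063623  ] [-0.14260846 -0.71076183  4.42907352]
```

View pics/press.png

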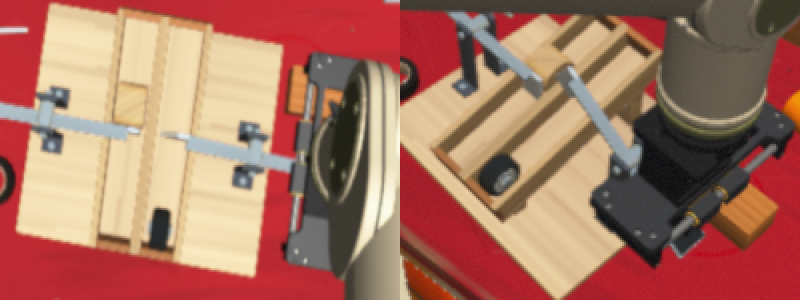

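The gate is up and the wheel has rolled to the low stop (left picture px (160,228)). The roller is still behind its shut gate at (130,103). I'll release slowly and back off.

>>> {"op": "apply_moves", "data": {
  "steps": [
    [0, 0, 0, -1.5, 0, -5, -1],
    [0, 0, 0, -3, 0, -10, -1],
    [0, 0, 0, -4.5, 0, -16, -1],
    [0, 0, 0, -5.5, 0, -22, -1],
    [0, 0, 0, -6.5, 0, -28, -1],
    [0, 0, 0, -7, 0, -34, -1],
    [0, 0, 0, -7.5, 0, -40, -1],
    [0, 0, 0, -7.5, 0, -46, -1],
    [0, 0, 0, -7.5, 0, -60, -1],
    [0, 0, 0, -7.5, 0, -90, -1],
    [0, 0, 0, -7.5, 0, -130, -1],
    [0, 0, 0, -7.5, 0, -160, -1],
    [0, 0, 0, -7.5, 0, -160, -1],
    [0, 0, 0, -7.5, 0, -160, -1],
    [0, 0, 0, -7.5, 0, -160, -1]
  ]
}}

```text
time: 4.63
ee_pos: [0.5073, -0.0678, 0.2231]
eef_rot: [0.76, 0.65, -0.0, -0.0]
ft_force: [-0.1, -0.0, 0.8]
width: 0.0005
grip_force: 0.0
```

```bash
python3 - <<'E'
from h import *
o=[]
for n,(x0,x1,y0,y1) in dict(top=(180,480,170,350),scene=(190,420,180,350)).items():
    c=r.camera(n); o.append(cv2.resize(c['pixels'][y0:y1,x0:x1],(400,300),interpolation=3)[:,:,::-1])
cv2.imwrite("pics/end.png",np.hstack(o))
s=r.read_state();print(s['time'],s['ee_pos'],s['ft_force'])
E
```

```text
4.7333 [ 0.50692943 -0.06799168  0.22238661] [ 0.40498662 -0.06514158 -0.16310307]
```

View pics/end.png

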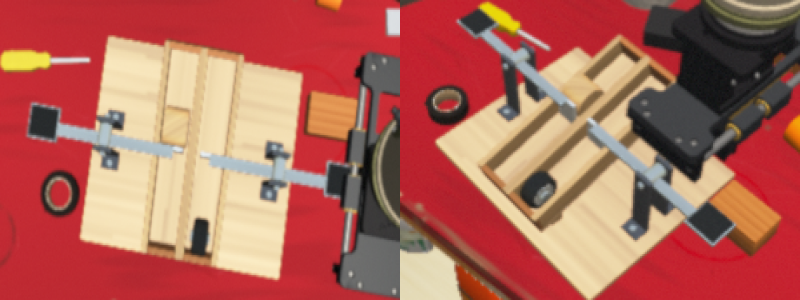

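The right rocker is back level with its gate shut, the wheel is at the stop (left picture px (200,235)), the roller is held at (175,125), and the bystanders have not moved.

```bash
python3 -c "
from bench import r
print(r.close_job())"
```

```text
the job is handed in; nothing more can be done
None
```

The castor wheel rolled down to the low stop of the right lane, and the right gate is shut again; the roller is still behind the left gate, nothing else was moved, and the job is handed in.

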